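# Close the grease tub and grease the buffing spindle's bearing

## Robot

A 6-joint arm with a two-finger parallel gripper is mounted at the origin on the work surface. World frame = base frame: x ahead of the robot, y to its left, z up, the work surface at z = 0. Lengths are in m, angles in rad, forces in N, time in s.
With the tool pointing down it reaches from about 0.4 to 0.825 m from the base axis. Payload 7 kg.
Tool frame: the origin (TCP) lies between the finger pads; the fingertips stand 8 mm ahead of it and the grasp point (between the pads) lies 11 mm behind it (arm.finger_overhang is the distance from the TCP to the fingertips, in m); z points along the fingers, y is the line along which they close (so a half turn about z gives the same grasp; the last joint's range is limited). The gripper opens to 88 mm and grips with 3 to 60 N. Pads are 19 mm wide; open, the fingers measure 130 mm over their backs; the gripper's body (78 mm by 193 mm) begins 47 mm behind the grasp point.
Start: joints at [1.549, 0.359, 0.012, 0, -1.224, -0.288], TCP at [0.206, 0.643, 0.235] pointing down, gripper open.
Joint ranges: [-3.07, 3.07], [-1.43, 2.12], [-1.02, 1.25], [-3.03, 1.67], [-3.05, -0], [-3.03, 3.03]. Speed limits (rad/s): [2.39, 2.39, 3.01, 3.14, 3.14, 3.14].

## Interface

Orientations are given as [roll, pitch, yaw] about the fixed x, y, z axes, in that order (R = Rz(yaw) Ry(pitch) Rx(roll)).
In Python, from station import arm gives the robot as it stands.
- The arm moves only by the tool move_arm, never from a script. Its argument "rows" is text: rows parted by semicolons, each of 7 numbers parted by spaces: the turn, a rotation vector about the tool's x, y, z in degrees, then the shift along the tool's x, y, z in m, then the finger opening in m, from 0 to 0.0876. A call has 1 to 8 rows; each row shifts and turns the commanded pose from where the row before left it, along the tool's axes as they then stand; what a row does not reach is not made up. A row lasts 1/8 s, in which the tool goes at most 62.5 mm and 10.7 degrees, less where a joint would pass 70% of its speed; a pose out of reach is approached as far as the arm can. A call is refused whole if a number of a shift passes 0.0625 or a number of a turn 10.7, either way. A call with a gripper value outside its range is refused whole. The fingers move at their own pace and stop on an object; "squeeze" is the grip in N (left out, the last holds). Time passes only in rows, so rows that do not move let the fingers close. It gives the time, the measured TCP pose, the force, the opening and the grip force at its end, in the units of the state.
- arm.get_state(): the state, without advancing time (a new reading comes with each control period).
- arm.grab_frame(name): name is "scene" or "top" or "wrist"; returns (picture, depth): 420x560x3 uint8, blue, green, red; 420x560 float32, m along the optical axis (not along the pixel's ray), 0 where there is no reading.
- arm.camera_model(name): a dict with "mtx" (3x3 intrinsics, pixels), "camera_from_world" (4x4, takes a point from world to camera coordinates); the wrist camera has in their place "mount" (4x4, takes a point from camera to tool coordinates, whose origin is the TCP and whose axes are the flange's). Camera axes: x right, y down, z forward; pixel columns grow to the right and rows downward; lengths in m; the calibration is good to about 2 mm. A picture is of the moment at which its call begins: read the wrist's pose just before it. camera_model takes no time and is no camera call.
- arm.job_done(): hands the job in; it is judged then, once.
The state is a dict: "t": time; "q": joint angles; "qd": joint speeds; "joint_efforts": joint torques, N m; "eef_pos": TCP position; "ee_rot": TCP orientation; "force": force on the tool from outside, world axes, zero at the start; "moment": the same for the moment, N m; "width": finger opening in m; "gripper_force": force on a finger pad.
Only numpy, scipy, OpenCV 4.12 (cv2) and the standard library are available. Lean on these libraries where they do the work, as an engineer would, in place of code of your own. Each camera call takes 0.05 s, during which the arm holds its last target. There are 200 camera calls.

## Task

The push-type grease gun has just been filled from the tub: first put the red lid back on the tub, so that no buffing dust gets in. Then take the gun out of its holder, press its coupler squarely onto the tilted grease nipple of the spindle bearing right beside the buffing wheel until it snaps on, and push on until the nozzle is driven fully into the gun against its spring. Finish while holding it so, gun in the gripper and nozzle pushed in, and leave the polishing bars, the spare wheel and the wrench where they lie.

Things in the scene. Friction and masses are not known exactly. Their poses are not given: they have to be found in the camera images.
- lid: Red round tub lid, lying right way up on the bench at the start. Origin: centre of the underside of its plug, z up. Plug 86 mm across (chamfered to 80 mm at the foot) and 10 mm high, then a disc 106 mm across from z = 10 to 14 mm, then a black round knob 20 mm across from z = 14 to 46 mm. 0.08 to 0.17 kg.
- tub: Open grey round grease tub standing loose on the bench, 100 mm outside, 94 mm inside, rim 85 mm above its origin (centre of its underside), a steel follower plate inside at 38 mm. About 0.9 kg. With the lid fully on, the lid's origin lies 75 mm above the tub's, on the same axis.
- holder: Fixed upright grey tube holder for the grease gun, on a 90 mm square foot plate 8 mm thick. Origin: centre of the underside of the foot. Tube 47 mm outside, 41 mm inside, its mouth at z = 110 mm; an inner ledge at z = 70 mm (opening 30 mm) carries the gun by its front shoulder.
- gun: Push-type grease gun, nozzle down in the holder. Round aluminium barrel 36 mm across, 110 mm long, with a red band, then a black domed tail cap. Origin: centre of the barrel's front shoulder; +z along the axis to the tail end at z = 125 mm (up at the start); round, so its turn about z does not matter. In the holder its upper 85 mm stand free. 0.3 to 0.5 kg in all.
- coupler_seat (a point): Point inside the dark steel coupler at the end of the gun's nozzle where the nipple's ball comes to sit; on the gun's axis, axes as the gun's. Nozzle out: at z = -50 mm in the gun's frame. Coupler 22 mm across; its mouth, flared to 20 mm, lies 8 mm beyond (-z). Four sprung jaws start on the ball 9 mm before seating and snap behind it; this takes about 6 to 10 N.
- nozzle (a joint): How far the nozzle is pushed into the gun against its spring: 0 fully out, 0.012 m fully in (solid stop). The spring pushes with about 10 N at 0 and 17 N at 0.012. So it hardly yields until the coupler has snapped on squarely, then takes up the further push.
- nipple: Brass grease nipple on the green bearing right beside the buffing wheel. Origin: centre of its ball head (10 mm across); +z outward along its axis, 0.6 rad from vertical, leaning to the robot's side. Neck 6 mm; 16 mm hex foot 10.5 mm below. Coupler on: coupler_seat meets this origin, gun's +z parallel to this +z. A like nipple 150 mm along +y is not to be greased.
- spindle: Fixed polishing spindle. Origin on the bench under the bearing beside the wheel; shaft along its y, 98 mm up. Teal plinth 200 (x) by 310 mm (y -70 to 240), 50 mm high. Green bearings 164 x 46 mm at y = 0 and 150, round housings 92 mm across. Buffing wheel 140 mm across at y = -108 to -144, shaft end y = -175. Teal belt guard 150 mm in x, y = 215 to 275, 225 mm high.
- yellow_bar: Loose yellow bar of polishing compound, 50 x 110 x 40 mm, origin under its centre. To be left alone.
- cream_bar: Loose cream-coloured bar of polishing compound, 50 x 110 x 40 mm, origin under its centre. To be left alone.
- spare_wheel: Loose spare cotton wheel lying flat, 80 mm across, 28 mm thick, 20 mm bore, origin under its centre. To be left alone.
- wrench: Loose steel wrench lying flat on the bench, about 180 mm long. To be left alone.
Not all that is in view belongs to the job. What is meant by the gun is not yellow, and is the smaller of those in its own colour.

How it is judged:
On the way, in this order (a step that is already met when the one before it is completed fails the run):
1. the lid is fully on the upright tub and let go (z of lid in the frame of tub between 0.07 and 0.079 m and horizontal distance between lid and tub below 0.007 m and angle between the z axis of lid and the z axis of tub, either way round below 0.06 rad and angle between tub's own z axis and vertical below 0.06 rad and contact force between the fingers and lid below 0.1 N and linear speed of lid below 0.03 m/s), for 0.2 s.
2. the coupler is snapped squarely onto the nipple beside the wheel (distance between coupler_seat and nipple below 0.003 m and angle between the z axis of gun and the z axis of nipple, either way round below 0.13 rad), for 0.1 s.
At the end, for the whole second after the job is handed in: The gun, held still in the gripper, sits with its coupler snapped on the nipple beside the wheel (seat within 3 mm of the ball's centre, axes within 0.13 rad) and its nozzle pushed at least 9 of its 12 mm in; the lid is fully on the upright tub (within 4 mm of its height, 7 mm sideways, 0.06 rad) (all of step 2 and value of joint nozzle above 0.009 m and contact force between the fingers and gun above 2 N and linear speed of gun below 0.02 m/s and z of lid in the frame of tub between 0.07 and 0.079 m and horizontal distance between lid and tub below 0.007 m and angle between the z axis of lid and the z axis of tub, either way round below 0.06 rad and angle between tub's own z axis and vertical below 0.06 rad); the arm keeps its last pose, push and grip.
It fails at once if a polishing bar, the spare wheel or the wrench is shifted by more than 30 mm (distance of any of yellow_bar, cream_bar, spare_wheel, wrench from where it was at the start of the episode above 0.03 m).
It also fails if it takes over 59 s, if anything falls off the work surface, if the arm or the gripper's body presses on something with over 40 N, if the wrist force passes 120 N, or if a joint passes its speed limit or range.

## Working session

There is one attempt and no reset: what is moved stays moved. The work goes in short steps, Python scripts to look and compute and a tool call to move; the robot and the scene stay as the last step left them, time stands still between calls to the robot, and variables do not carry over. Pictures are saved under pics/ and viewed, at most 10 in all, crops included, and the job is handed in when it is done.

Besides the shell and the picture viewer there is one more tool, called after "Emit:" in YAML: its name, and indented under it one key for each argument. move_arm: Moves the arm, as the interface text tells. Its arguments: {"type":"object","properties":{"rows":{"type":"string"},"squeeze":{"type":"number"}},"required":["rows"]}

```bash
ls; mkdir -p pics
cat > h.py <<'E'
import numpy as np, cv2, pickle
from station import arm
from scipy.spatial.transform import Rotation as R
def cam(n):
    m=arm.camera_model(n); K=np.array(m["mtx"])
    if n=="wrist":
        s=arm.get_state(); T=np.eye(4); T[:3,:3]=R.from_euler("xyz",s["ee_rot"]).as_matrix(); T[:3,3]=s["eef_pos"]
        return K, T@np.array(m["mount"])
    return K, np.linalg.inv(np.array(m["camera_from_world"]))
def snap(n,f):
    K,T=cam(n); im,d=arm.grab_frame(n); cv2.imwrite(f"pics/{f}.png",im); np.savez(f"{f}.npz",im=im,d=d,K=K,T=T)
def load(f): return np.load(f"{f}.npz")
def cloud(f):
    z=load(f); d=z["d"]; v,u=np.indices(d.shape); K=z["K"]
    P=np.stack([(u-K[0,2])/K[0,0]*d,(v-K[1,2])/K[1,1]*d,d],-1)
    W=P@z["T"][:3,:3].T+z["T"][:3,3]; W[d==0]=np.nan
    return W
E
python3 - <<'E'
from h import *
snap("scene","s0"); snap("top","t0")
print(arm.get_state())
E
```

```text
pics
{'t': 0.1, 'q': array([ 1.54910709e+00,  3.59298189e-01,  1.11714899e-02, -2.65911400e-04,
       -1.22412539e+00, -2.88089315e-01]), 'qd': array([-0.00165543, -0.0015494 ,  0.00206142,  0.00021172,  0.00040962,
        0.00214849]), 'joint_efforts': array([-1.46288930e-03, -5.84162557e+01,  2.93752581e+01,  7.01554567e+00,
        1.02061545e-02, -4.42199075e-05]), 'eef_pos': array([0.20568914, 0.64245733, 0.23374425]), 'ee_rot': array([ 3.14012586e+00, -1.73955239e-04, -3.09868951e-01]), 'force': array([-0.82168391, -0.05861721, -0.46629073]), 'moment': array([-0.02028456,  0.02629131, -0.02896939]), 'gripper_force': 0.0, 'width': 0.08757107639005997}
```

View pics/s0.png

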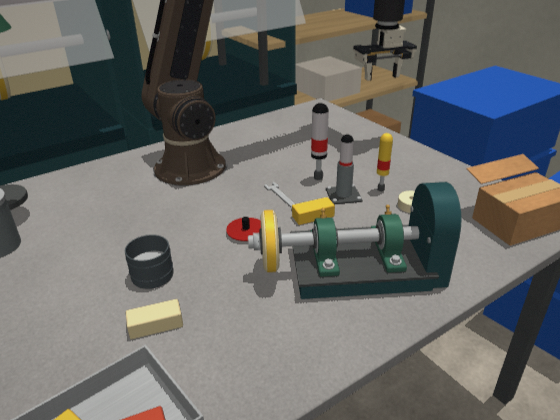

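View pics/t0.png

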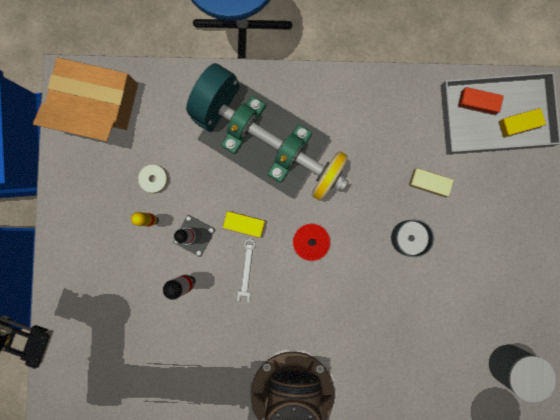

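The scene view shows the lid (245,230), tub (150,260), gun in its holder (346,165), a larger decoy (320,140) and a yellow decoy. In the top view the lid is at (312,242), the tub at (411,238), the holder at (193,236) and the wheel-side nipple near (287,156).

Run:
```python
from h import *
W=cloud("t0"); im=load("t0")["im"].astype(int)
T=load("t0")["T"]; print("campos",T[:3,3])
for n,(u,v) in dict(lidknob=(312,242),lid=(325,242),tub=(411,238),tubrim=(394,232),gun=(182,236),foot=(207,240),nip=(287,156),nip2=(236,127),wheel=(328,175),shaftend=(345,184),yb=(244,224),cb=(432,182),sw=(160,180),b1=(290,146),wr=(248,265),table=(350,280),decoy=(177,288)).items():
    print(n,W[v,u].round(4))
def c(mask):
    P=W[mask]; P=P[~np.isnan(P).any(1)]; return P
b,g,r=im[...,0],im[...,1],im[...,2]
v,u=np.indices(b.shape)
def box(u0,u1,v0,v1): return (u>=u0)&(u<u1)&(v>=v0)&(v<v1)
P=c(box(285,340,215,270)&(r>120)&(g<60)&(b<60)); 
cc=cv2.minEnclosingCircle(P[:,:2].astype(np.float32)); print("lid",cc,np.median(P[:,2]))
P=c(box(380,440,210,270)); P=P[(P[:,2]>0.075)]; print("tub",cv2.minEnclosingCircle(P[:,:2].astype(np.float32)),np.median(P[:,2]))
P=c(box(160,225,205,265)); Q=P[(P[:,2]>0.1)]; print("gun top",Q[:,2].max(), Q[Q[:,2]>Q[:,2].max()-.012].mean(0))
Q=P[(P[:,2]>0.005)&(P[:,2]<.012)];print("foot",cv2.minAreaRect(Q[:,:2].astype(np.float32)))
P=c(box(180,350,55,210)); Q=P[(P[:,2]>.043)&(P[:,2]<.056)]; print("plinth",cv2.minAreaRect(Q[:,:2].astype(np.float32)))
cv2.imwrite("pics/tc.png",cv2.resize(load("t0")["im"][90:210,200:360],None,fx=5,fy=5,interpolation=cv2.INTER_CUBIC))
```

```text
campos [0.45189652 0.01819119 1.4408277 ]
lidknob [ 0.4268 -0.0438  0.049 ]
lid [nan nan nan]
tub [ 0.4452 -0.3158  0.0439]
tubrim [ 0.4604 -0.2703  0.037 ]
gun [0.4354 0.283  0.1964]
foot [0.4236 0.2512 0.0113]
nip [0.6483 0.0304 0.142 ]
nip2 [0.7208 0.1647 0.1409]
wheel [ 0.5988 -0.0747  0.168 ]
shaftend [ 0.5831 -0.1245  0.1074]
yb [0.4712 0.1454 0.039 ]
cb [ 0.6012 -0.3711  0.0441]
sw [0.589  0.3878 0.0233]
b1 [0.6741 0.0233 0.1444]
wr [0.3558 0.1339 0.0011]
table [ 0.3219 -0.1557  0.0035]
decoy [0.3133 0.2803 0.2437]
lid ((0.4263094961643219, -0.042953625321388245), 0.05178949609398842) 0.014266891115590319
tub ((0.4455799162387848, -0.3172721266746521), 0.05081579461693764) 0.08401831987282171
gun top 0.1990793008292504 [0.43532609 0.28794794 0.19288248]
foot ((0.43811631202697754, 0.2953508496284485), (0.16744911670684814, 0.18270324170589447), 1.5927592515945435)
plinth ((0.7190342545509338, 0.1095786914229393), (0.33791834115982056, 0.20090730488300323), 59.65538024902344)
```

View pics/tc.png

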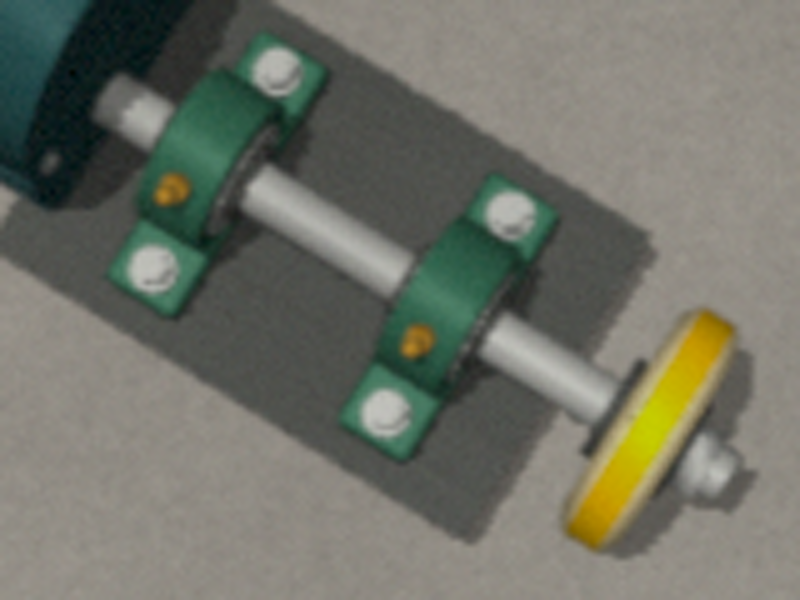

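The crop shows the two brass nipples, the wheel-side one at about (283,159) in the full top image. I'll rise first, then fly over to the lid.

Emit:
move_arm:
  rows: "0 0 0 0 0 -0.06 0.0876;0 0 0 0 0 -0.06 0.0876;0 0 0 0.03 0.042 0 0.0876;0 0 0 0.03 0.042 0 0.0876;0 0 0 0.03 0.042 0 0.0876;0 0 0 0.03 0.042 0 0.0876;0 0 0 0.03 0.042 0 0.0876;0 0 0 0.03 0.042 0 0.0876"

```text
t: 1.1
eef_pos: [0.3005, 0.3461, 0.3544]
ee_rot: [3.141, 0.0, -0.309]
force: [0.7, -0.7, -0.0]
width: 0.0875
gripper_force: 0.0
```

```bash
cat >> h.py <<'E'
def goto(p,Rt=None):
    """prints tool-frame shift and rotvec (deg) from present pose to world p, Rt"""
    s=arm.get_state(); R0=R.from_euler("xyz",s["ee_rot"]); 
    print("t",round(s["t"],2),"pos",s["eef_pos"].round(4),"rpy",s["ee_rot"].round(3),"q",s["q"].round(2),"F",s["force"].round(1),"w",round(s["width"],4),"gf",round(s["gripper_force"],1))
    if p is not None: print("shift",R0.inv().apply(np.array(p)-s["eef_pos"]).round(4))
    if Rt is not None: print("rot",np.degrees((R0.inv()*Rt).as_rotvec()).round(2))
E
python3 - <<'E'
from h import *
goto([.4265,-.0435,.30])
snap("wrist","w0")
W=cloud("w0"); P=W.reshape(-1,3); P=P[~np.isnan(P).any(1)]
print(P.min(0),P.max(0))
E
```

```text
t 1.1 pos [0.3005 0.3461 0.3544] rpy [ 3.141  0.    -0.309] q [ 1.29 -0.07 -0.23 -0.   -1.41 -0.03] F [ 0.7 -0.7 -0. ] w 0.0875 gf 0.0
shift [0.2387 0.3327 0.0544]
[-0.08450602 -0.06692071 -0.75337423] [0.61546241 1.38421582 0.45952088]
```

View pics/w0.png

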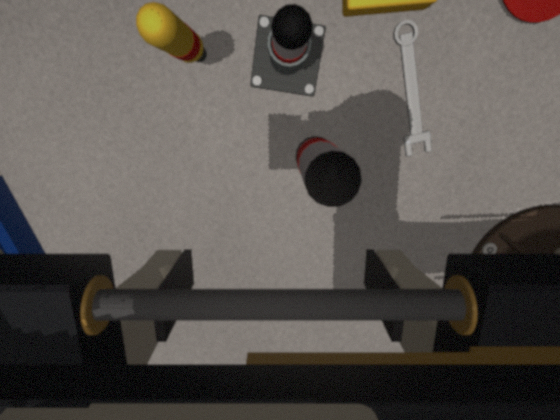

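The wrist view shows the holder's foot bolts at (264,21), (319,31), (309,89), (257,80), with the gun cap at (292,27) and the big decoy at (333,178).

```bash
cat >> h.py <<'E'
def ray(f,uv,z):
    d=load(f); K,T=d["K"],d["T"]; r=T[:3,:3]@np.linalg.inv(K)@np.array([uv[0],uv[1],1.]); o=T[:3,3]
    return o+r*(z-o[2])/r[2]
E
python3 - <<'E'
from h import *
b=[ray("w0",p,.011) for p in [(264,21),(319,31),(309,89),(257,80)]]
print(np.round(b,4), "holder",np.mean(b,0).round(4))
W=cloud("w0")
for n,(u,v) in dict(guncap=(292,27),dec=(333,178),yel=(158,25),plate=(265,60)).items(): print(n,W[v,u].round(4))
t=[ray("t0",p,.011) for p in [(191,219),(211,233),(198,253),(177,238)]]; print("top holder",np.mean(t,0).round(4))
print("nip top",ray("t0",(282.6,159.2),.142),ray("t0",(234.4,128),.142))
E
```

```text
[[0.4839 0.3075 0.011 ]
 [0.4509 0.2428 0.011 ]
 [0.3862 0.2753 0.011 ]
 [0.4188 0.3393 0.011 ]] holder [0.4349 0.2912 0.011 ]
guncap [0.432  0.2928 0.1946]
dec [0.3124 0.2983 0.2438]
yel [0.4708 0.3999 0.1809]
plate [0.4396 0.321  0.0077]
top holder [0.4346 0.2878 0.011 ]
nip top [0.63973599 0.04151101 0.142     ] [0.71782777 0.16867352 0.142     ]
```

Emit:
move_arm:
  rows: "0 0 0 0.03 0.042 0 0.0876;0 0 0 0.03 0.042 0 0.0876;0 0 0 0.03 0.042 0 0.0876;0 0 0 0.03 0.042 0 0.0876;0 0 0 0.03 0.042 0.02 0.0876;0 0 0 0.03 0.042 0.03 0.0876;0 0 0 0.03 0.042 0.03 0.0876;0 0 0 0.028 0.038 0.03 0.0876"

```text
t: 2.15
eef_pos: [0.4259, -0.0426, 0.2438]
ee_rot: [-3.141, -0.001, -0.31]
force: [0.8, 0.8, 1.2]
width: 0.0873
gripper_force: 0.0
```

Run:
```python
from h import *
goto([.4265,-.0435,.027])
snap("wrist","w1")
W=cloud("w1"); im=load("w1")["im"].astype(int); z=load("w1")
m=(im[...,2]>110)&(im[...,1]<60)&(im[...,0]<60)&(W[...,2]>.005)&(W[...,2]<.03)
P=W[m]; print(m.sum(), cv2.minEnclosingCircle(P[:,:2].astype(np.float32)), np.median(P[:,2]))
m=(W[...,2]>.038)&(W[...,2]<.055)&(np.hypot(W[...,0]-.4265,W[...,1]+.0435)<.03); P=W[m]; print("knob",m.sum(),P.mean(0),cv2.minEnclosingCircle(P[:,:2].astype(np.float32)))
```

```text
t 2.15 pos [ 0.4259 -0.0426  0.2438] rpy [-3.141e+00 -1.000e-03 -3.100e-01] q [ 0.36 -0.07 -0.48 -0.   -1.16  0.9 ] F [0.8 0.8 1.2] w 0.0873 gf 0.0
shift [0.0007 0.0008 0.2168]
488 ((0.44579601287841797, -0.004447230603545904), 0.029093138873577118) 0.013034068148050887
knob 281 [ 0.42686874 -0.04189294  0.04466261] ((0.42613813281059265, -0.04165148735046387), 0.010026637464761734)
```

View pics/w1.png

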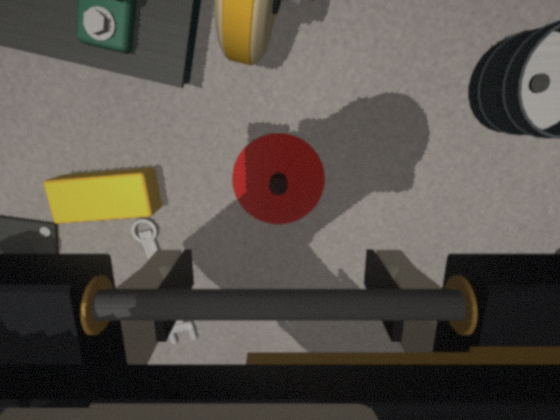

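The lid lies centred under the tool at (278,178), with its knob at (278,183).

Emit:
move_arm:
  rows: "0 0 0 0 0 0.045 0.06;0 0 0 0 0 0.045 0.06;0 0 0 0 0 0.045 0.06;0 0 0 0 0 0.045 0.06;0 0 0 0 0 0.025 0.06;0 0 0 0.0005 0 0.012 0.06;0 0 0 0 0 0 0.0;0 0 0 0 0 0 0.0"
  squeeze: 25

```text
t: 3.2
eef_pos: [0.4271, -0.0407, 0.0285]
ee_rot: [-3.141, -0.001, -0.31]
force: [0.5, 0.6, 0.1]
width: 0.0453
gripper_force: 0.0
```

Emit:
move_arm:
  rows: "0 0 0 0 0 0 0;0 0 0 0 0 0 0;0 0 0 0 0 0 0;0 0 0 0 0 -0.02 0;0 0 0 0 0 -0.04 0;0 0 0 0 0 -0.05 0;0 0 0 0 0 -0.04 0;0 0 0 0 0 0 0"

```text
t: 4.2
eef_pos: [0.4282, -0.0404, 0.1806]
ee_rot: [-3.138, -0.006, -0.309]
force: [0.6, -1.2, -2.2]
width: 0.0192
gripper_force: 25.0
```

Run:
```python
from h import *
goto([.4456,-.3172,.175])
snap("wrist","w2")
W=cloud("w2"); im=load("w2")["im"].astype(int)
m=(np.hypot(W[...,0]-.4456,W[...,1]+.3172)<.065)&(W[...,2]>.075)&(W[...,2]<.095); P=W[m]; print("tub",m.sum(),cv2.minEnclosingCircle(P[:,:2].astype(np.float32)),np.median(P[:,2]))
```

```text
t 4.2 pos [ 0.4282 -0.0404  0.1806] rpy [-3.138 -0.006 -0.309] q [ 0.37 -0.01 -0.58  0.   -1.    0.89] F [ 0.6 -1.2 -2.2] w 0.0192 gf 25.0
shift [0.1009 0.2583 0.0052]
tub 0 ((0.0, 0.0), 0.0) nan
  return _methods._mean(a, axis=axis, dtype=dtype,
  ret = ret.dtype.type(ret / rcount)
```

View pics/w2.png

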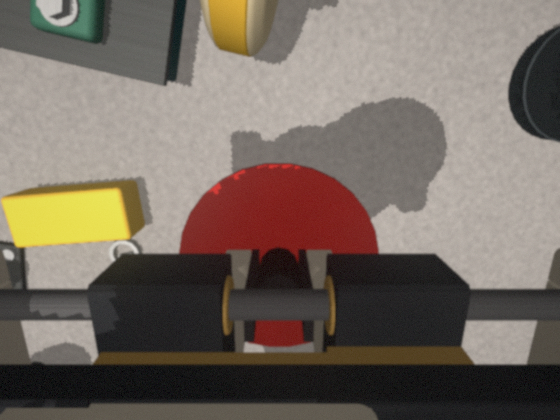

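The lid is gripped: the disc is visible at (280,210) between the fingers. Next I move beside the tub and measure it closer.

Emit:
move_arm:
  rows: "0 0 0 0 0.03 0 0;0 0 0 0.01 0.045 0 0;0 0 0 0.01 0.045 0 0;0 0 0 0.01 0.045 0 0;0 0 0 0 0.035 0 0;0 0 0 0 0.02 0 0;0 0 0 0 0 0 0"

```text
t: 5.12
eef_pos: [0.3864, -0.2603, 0.1758]
ee_rot: [3.141, 0.003, -0.312]
force: [-0.4, -0.1, -1.6]
width: 0.0198
gripper_force: 25.0
```

Run:
```python
from h import *
goto([.4456,-.3172,.14])
snap("wrist","w3")
W=cloud("w3"); im=load("w3")["im"].astype(int)
h=np.hypot(W[...,0]-.4456,W[...,1]+.3172)
m=(h<.065)&(W[...,2]>.079)&(W[...,2]<.092); P=W[m]; print("tub",m.sum(),cv2.minEnclosingCircle(P[:,:2].astype(np.float32)),np.median(P[:,2]))
f=lambda x:np.hypot(P[:,0]-x[0],P[:,1]-x[1])-.0485
from scipy.optimize import least_squares
print(least_squares(f,[.4456,-.3172],loss="soft_l1",f_scale=.002).x)
m=(im[...,2]>100)&(im[...,1]<60)&(im[...,0]<60)&(W[...,2]>.12)
P=W[m];print("lid",m.sum(),np.median(P[:,2]))
ctr=arm.get_state()["eef_pos"]
e=P[np.hypot(P[:,0]-ctr[0],P[:,1]-ctr[1])>.05]; g=lambda x:np.hypot(e[:,0]-x[0],e[:,1]-x[1])-.053
print(len(e),least_squares(g,ctr[:2],loss="soft_l1",f_scale=.002).x)
A=np.c_[P[:,:2]-ctr[:2],np.ones(len(P))];print("plane slope",np.linalg.lstsq(A,P[:,2],rcond=None)[0])
```

```text
t 5.12 pos [ 0.3864 -0.2603  0.1758] rpy [ 3.141e+00  3.000e-03 -3.120e-01] q [-0.17  0.06 -0.52 -0.   -1.    1.43] F [-0.4 -0.1 -1.6] w 0.0198 gf 25.0
shift [0.074  0.036  0.0356]
tub 2209 ((0.4452868402004242, -0.3154681622982025), 0.05003482475876808) 0.08378994388092703
[ 0.44512183 -0.31498024]
lid 14572 0.16074256873496934
1222 [ 0.38491735 -0.25908276]
plane slope [-0.00852243  0.00269162  0.16103448]
```

Emit:
move_arm:
  rows: "0 0 0 0.03 0.015 0 0;0 0 0 0.03 0.015 0 0;0 0 0 0.0134 0.005 0.01 0;0 0 0 0 0 0.01 0;0 0 0 0 0 0.005 0;0 0 0 0 0 0 0"

```text
t: 5.92
eef_pos: [0.4463, -0.3146, 0.1521]
ee_rot: [-3.141, 0.001, -0.309]
force: [0.5, 0.5, -0.1]
width: 0.0192
gripper_force: 25.0
```

Run:
```python
from h import *
goto([.4455,-.316,.1045],R.from_euler("xyz",[np.pi,0,-.31]))
```

```text
t 5.92 pos [ 0.4463 -0.3146  0.1521] rpy [-3.141e+00  1.000e-03 -3.090e-01] q [-0.26  0.22 -0.39 -0.   -0.97  1.52] F [ 0.5  0.5 -0.1] w 0.0192 gf 25.0
shift [-0.0003  0.0016  0.0476]
rot [-0.01  0.06  0.04]
```

Emit:
move_arm:
  rows: "0 0 0 0 0.0012 0.015 0;0 0 0 0 0 0.015 0;0 0 0 0 0 0.008 0;0 0 0 0 0 0.006 0;0 0 0 0 0 0.004 0;0 0 0 0 0 0 0"

```text
t: 6.68
eef_pos: [0.4466, -0.3165, 0.1044]
ee_rot: [3.142, 0.0, -0.31]
force: [0.7, -0.8, -1.7]
width: 0.0193
gripper_force: 25.0
```

Emit:
move_arm:
  rows: "0 0 0 0 0 0.0015 0;0 0 0 0 0 0 0;0 0 0 0 0 0 0.05;0 0 0 0 0 0 0.05;0 0 0 0 0 0 0.05;0 0 0 0 0 -0.04 0.05;0 0 0 0 0 -0.05 0.05;0 0 0 0 0 -0.05 0.06"

```text
t: 7.68
eef_pos: [0.4465, -0.3164, 0.2446]
ee_rot: [3.141, 0.0, -0.31]
force: [0.0, -0.2, 0.5]
width: 0.0557
gripper_force: 0.0
```

Run:
```python
from h import *
goto([.435,.290,.30])
snap("wrist","w4"); snap("top","t1")
W=cloud("w4"); im=load("w4")["im"].astype(int)
m=(im[...,2]>100)&(im[...,1]<60)&(im[...,0]<60)&(W[...,2]>.05)
P=W[m];print("lid",m.sum(),np.median(P[:,2]),P.mean(0),cv2.minEnclosingCircle(P[:,:2].astype(np.float32)))
A=np.c_[P[:,:2]-P[:,:2].mean(0),np.ones(len(P))];print("plane slope",np.linalg.lstsq(A,P[:,2],rcond=None)[0])
W=cloud("t1"); im=load("t1")["im"].astype(int)
m=(im[...,2]>100)&(im[...,1]<60)&(im[...,0]<60)&(W[...,2]>.05)&(W[...,1]<-.2)
P=W[m];print("lid top",m.sum(),np.median(P[:,2]),cv2.minEnclosingCircle(P[:,:2].astype(np.float32)))
```

```text
t 7.67 pos [ 0.4465 -0.3164  0.2446] rpy [ 3.141  0.    -0.31 ] q [-0.26  0.14 -0.26  0.   -1.17  1.52] F [ 0.  -0.2  0.5] w 0.0557 gf 0.0
shift [-0.1958 -0.5741 -0.0554]
lid 8924 0.08807427213152533 [ 0.44930383 -0.3165614   0.08808084] ((0.4467107355594635, -0.31581297516822815), 0.052530013024806976)
plane slope [ 0.00044837 -0.00040595  0.08808084]
lid top 144 0.08944477167733433 ((0.6180896759033203, -0.360914945602417), 0.24715788662433624)
```

The lid sits flat and fully on (disc top 88 mm). On to the gun, stopping slightly short to look.

Emit:
move_arm:
  rows: "0 0 0 -0.02 -0.03 -0.01 0.075;0 0 0 -0.02 -0.05 -0.01 0.075;0 0 0 -0.02 -0.05 -0.01 0.075;0 0 0 -0.02 -0.05 -0.01 0.075;0 0 0 -0.02 -0.05 -0.01 0.075;0 0 0 -0.02 -0.05 -0.01 0.075;0 0 0 -0.02 -0.05 0 0.075;0 0 0 -0.02 -0.05 0 0.075"

```text
t: 8.78
eef_pos: [0.4097, 0.096, 0.3034]
ee_rot: [-3.14, -0.001, -0.31]
force: [0.8, 0.2, 0.9]
width: 0.0755
gripper_force: 0.0
```

Emit:
move_arm:
  rows: "0 0 0 -0.02 -0.05 0 0.075;0 0 0 -0.02 -0.05 0 0.075;0 0 0 -0.02 -0.05 0 0.075;0 0 0 -0.02 -0.04 0 0.075;0 0 0 0 -0.005 0 0.075;0 0 0 0 0 0 0.075"

```text
t: 9.52
eef_pos: [0.3933, 0.3043, 0.3026]
ee_rot: [3.141, 0.0, -0.309]
force: [-0.6, -0.0, 0.1]
width: 0.075
gripper_force: 0.0
```

Run:
```python
from h import *
from scipy.optimize import least_squares
goto([.435,.290,.30])
snap("wrist","w5")
W=cloud("w5")
h=np.hypot(W[...,0]-.435,W[...,1]-.29)
m=(h<.03)&(W[...,2]>.12); P=W[m]; print(m.sum(),P[:,2].max())
Q=P[(P[:,2]>P[:,2].max()-.01)]; print("cap",Q.mean(0),cv2.minEnclosingCircle(Q[:,:2].astype(np.float32)))
Q=P[(P[:,2]>.125)&(P[:,2]<.178)]; print(len(Q)); f=lambda x:np.hypot(Q[:,0]-x[0],Q[:,1]-x[1])-.018
print(least_squares(f,[.435,.29],loss="soft_l1",f_scale=.002).x)
```

```text
t 9.53 pos [0.3933 0.3043 0.3026] rpy [ 3.141  0.    -0.309] q [ 1.05  0.02 -0.26 -0.   -1.29  0.21] F [-0.6 -0.   0.1] w 0.075 gf 0.0
shift [0.0441 0.001  0.0026]
23609 0.40755271677601834
cap [0.41767095 0.29574821 0.40179919] ((0.4185779094696045, 0.295102596282959), 0.02451147511601448)
100
[0.43487226 0.29170833]
```

View pics/w5.png

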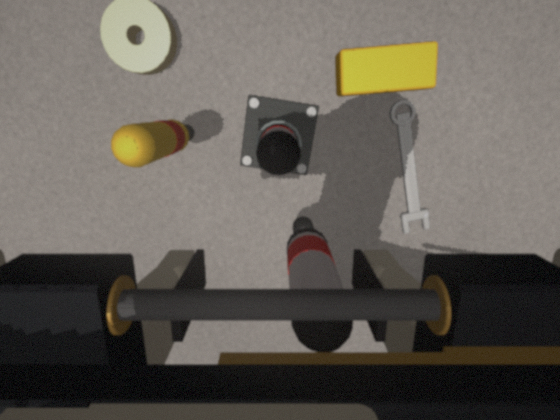

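The gun's cap is at (279,150), with foot bolts at (254,103), (312,112), (302,169), (247,160). The big decoy stands free behind, at (315,290).

Run:
```python
from h import *
b=[ray("w5",p,.011) for p in [(254,103),(312,112),(302,169),(247,160)]]
c=np.mean(b,0); print("holder",c.round(4))
W=cloud("w5")
h=np.hypot(W[...,0]-.435,W[...,1]-.29)
P=W[(h<.035)&(W[...,2]>.12)&(W[...,2]<.21)]; print("max",P[:,2].max())
Q=P[P[:,2]>.178]; print("cap",len(Q),Q.mean(0),cv2.minEnclosingCircle(Q[:,:2].astype(np.float32)))
goto([*((c[:2]+np.array([.4348,.2905]))/2),.143],R.from_euler("xyz",[np.pi,0,-.31]))
```

```text
holder [0.4344 0.291  0.011 ]
max 0.19598175361811698
cap 1567 [0.43669274 0.29107026 0.18996164] ((0.4350550174713135, 0.2915250062942505), 0.017906591296195984)
t 9.57 pos [0.3934 0.3038 0.3029] rpy [ 3.141  0.    -0.31 ] q [ 1.05  0.02 -0.26  0.   -1.29  0.21] F [0.3 0.6 0.4] w 0.0748 gf 0.0
shift [ 0.0432 -0.0002  0.1599]
rot [0.03 0.01 0.01]
```

Emit:
move_arm:
  rows: "0 0 0 0.025 -0.0005 0 0.075;0 0 0 0.0183 -0.0005 0 0.075;0 0 0 0 0 0.04 0.075;0 0 0 0 0 0.045 0.075;0 0 0 0 0 0.04 0.075;0 0 0 0 0 0.022 0.075;0 0 0 0 0 0.01 0.075;0 0 0 0 0 0 0.075"
  squeeze: 55

```text
t: 10.58
eef_pos: [0.4353, 0.2916, 0.1461]
ee_rot: [3.141, 0.0, -0.311]
force: [-0.2, -0.1, -0.1]
width: 0.0748
gripper_force: 0.0
```

Emit:
move_arm:
  rows: "0 0 0 0 0 0 0;0 0 0 0 0 0 0;0 0 0 0 0 0 0;0 0 0 0 0 0 0;0 0 0 0 0 0 0;0 0 0 0 0 0 0"

```text
t: 11.32
eef_pos: [0.4349, 0.2919, 0.1462]
ee_rot: [3.141, -0.0, -0.31]
force: [-1.0, -1.3, 1.9]
width: 0.0351
gripper_force: 55.0
```

Emit:
move_arm:
  rows: "0 0 0 0 0 -0.02 0;0 0 0 0 0 -0.04 0;0 0 0 0 0 -0.05 0;0 0 0 0 0 -0.05 0;0 0 0 0 0 -0.04 0;0 0 0 0 0 0 0"

```text
t: 12.08
eef_pos: [0.4357, 0.2929, 0.3487]
ee_rot: [-3.137, -0.002, -0.31]
force: [1.1, 1.3, -4.8]
width: 0.0352
gripper_force: 55.0
```

```bash
cat > nip.py <<'E'
from h import *
import sys
from scipy.optimize import least_squares
# spindle yaw/pose refinement from the plinth/brass in a picture is done by hand; target pose for a given ball & yaw
def target(ball,yaw,back):
    n=R.from_euler("z",yaw).apply([-np.sin(.6),0,np.cos(.6)])
    Rt=R.from_euler("z",yaw)*R.from_euler("y",-.6)*R.from_euler("x",np.pi)   # tool z=-n, tool x ~ spindle x
    assert np.allclose(Rt.apply([0,0,1]),-n)
    return np.array(ball)+n*(.1262+back),Rt
E
python3 - <<'E'
from nip import *
# spindle yaw from top image: shaft housing & plinth cloud
W=cloud("t0"); v,u=np.indices(W.shape[:2]); s=(u>180)&(u<350)&(v>55)&(v<210)
P=W[s&(W[...,2]>.043)&(W[...,2]<.056)]
r=cv2.minAreaRect(P[:,:2].astype(np.float32)); print(r, "yaw cand",r[2]-90)
a=ray("t0",(282.6,159.2),.149); b=ray("t0",(234.4,128),.149); print("nips",a,b,np.linalg.norm(a-b), "yaw",np.degrees(np.arctan2(-(b-a)[0],(b-a)[1])))
for back in (.06,):
    p,Rt=target(a,np.radians(-30.5),back); print(p,Rt.as_euler("xyz")); goto(p,Rt)
E
```

```text
((0.7190342545509338, 0.1095786914229393), (0.33791834115982056, 0.20090730488300323), 59.65538024902344) yaw cand -30.344619750976562
nips [0.63872363 0.04138533 0.149     ] [0.71639454 0.1678625  0.149     ] 0.14842252321915492 yaw -31.55450618876383
[0.54813502 0.0947461  0.30267749] [ 3.14159265 -0.6        -0.53232542]
t 12.07 pos [0.4357 0.2929 0.3487] rpy [-3.137e+00 -2.000e-03 -3.100e-01] q [ 0.97  0.05 -0.13  0.   -1.39  0.29] F [ 1.1  1.3 -4.8] w 0.0352 gf 55.0
shift [0.1675 0.1547 0.0455]
rot [-4.1  34.17 12.28]
```

Emit:
move_arm:
  rows: "0 0 0 0.02 0.02 0 0;0 0 0 0.035 0.035 0.003 0;0 0 0 0.035 0.035 0.005 0;0 0 0 0.035 0.035 0.005 0;0 0 0 0.0205 0.025 0 0;-1 8.5 3.1 0 0 0 0;-1 8.5 3.1 0 0 0 0;-1 8.5 3.1 0 0 0 0"

```text
t: 13.08
eef_pos: [0.5269, 0.1044, 0.3311]
ee_rot: [3.125, -0.45, -0.473]
force: [1.3, -1.7, -3.6]
width: 0.0355
gripper_force: 55.0
```

Emit:
move_arm:
  rows: "-1 8.6 3 0 0 0 0;0 0 0 0 0 0 0;0 0 0 0 0 0 0"

```text
t: 13.45
eef_pos: [0.5275, 0.1051, 0.3322]
ee_rot: [3.135, -0.595, -0.527]
force: [0.5, 0.3, -3.2]
width: 0.0353
gripper_force: 55.0
```

Run:
```python
from nip import *
p,Rt=target([.6387,.0414,.147],np.radians(-30.7),.10); goto(p,Rt)
snap("wrist","w6")
```

```text
t 13.45 pos [0.5275 0.1051 0.3322] rpy [ 3.135 -0.595 -0.527] q [ 0.91 -0.12 -0.72  0.71 -1.02 -0.27] F [ 0.5  0.3 -3.2] w 0.0353 gf 55.0
shift [ 0.0012 -0.0019 -0.001 ]
rot [0.09 0.26 0.41]
```

View pics/w6.png

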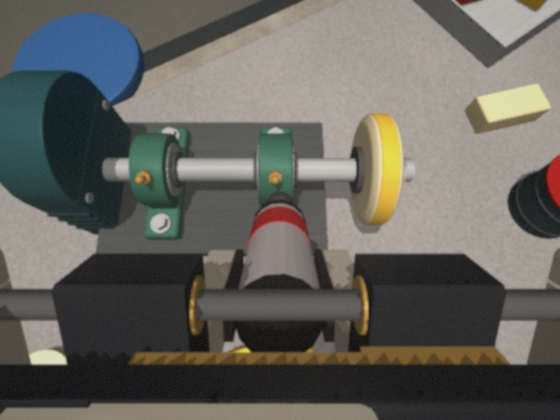

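Now the nipple beside the wheel appears at about (276,178) and the other at (144,178), with the gun's front at (280,205) aimed close to it.

Run:
```python
from nip import *
z=load("w6"); im=z["im"].astype(int); W=cloud("w6")
b,g,r=im[...,0],im[...,1],im[...,2]
m=((r>110)&(r>1.25*g)&(g>1.5*b)).astype(np.uint8)
for u0,u1 in ((262,292),(128,165)):
    s=np.zeros_like(m); s[160:200,u0:u1]=m[160:200,u0:u1]
    v,u=np.nonzero(s); print(len(u),u.mean(),v.mean(),u.min(),u.max(),v.min(),v.max(),np.nanmedian(W[s>0],0), W[s>0][np.nanargmax(W[s>0][:,2])])
# shaft direction: fit cylinder to cloud
v,u=np.indices(m.shape)
s=(v>155)&(v<185)&(((u>190)&(u<250))|((u>300)&(u<345)))
P=W[s]; P=P[~np.isnan(P).any(1)]; P=P[(P[:,2]>.09)&(P[:,2]<.125)]; print(len(P))
def res(x):
    d=np.array([-np.sin(x[0]),np.cos(x[0]),0]); nn=np.array([np.cos(x[0]),np.sin(x[0]),0])
    return np.hypot(P@nn-x[1],P[:,2]-x[2])-x[3]
f=least_squares(res,[-.53,.57,.098,.011],loss="soft_l1",f_scale=.001); print("yaw deg",np.degrees(f.x[0]),f.x[1:],f.cost)
yaw=f.x[0]; nn=np.array([np.cos(yaw),np.sin(yaw)])
print("shaft offset of nip guess",np.array([.6387,.0414])@nn-f.x[1])
c=z["im"][120:240,200:360]; cv2.imwrite("pics/w6c.png",cv2.resize(c,None,fx=5,fy=5,interpolation=cv2.INTER_CUBIC))
```

```text
92 274.95652173913044 177.31521739130434 270 280 172 183 [0.63916753 0.0432255  0.15105865] [0.63771511 0.04554789 0.15472496]
106 142.66981132075472 177.11320754716982 136 149 171 182 [0.71520589 0.16998491 0.14409777] [0.71323435 0.17543822 0.15555966]
2409
yaw deg -30.339416455061592 [0.56364272 0.09701936 0.01471958] 0.00042844339712053343
shaft offset of nip guess -0.03332582679387919
```

View pics/w6c.png

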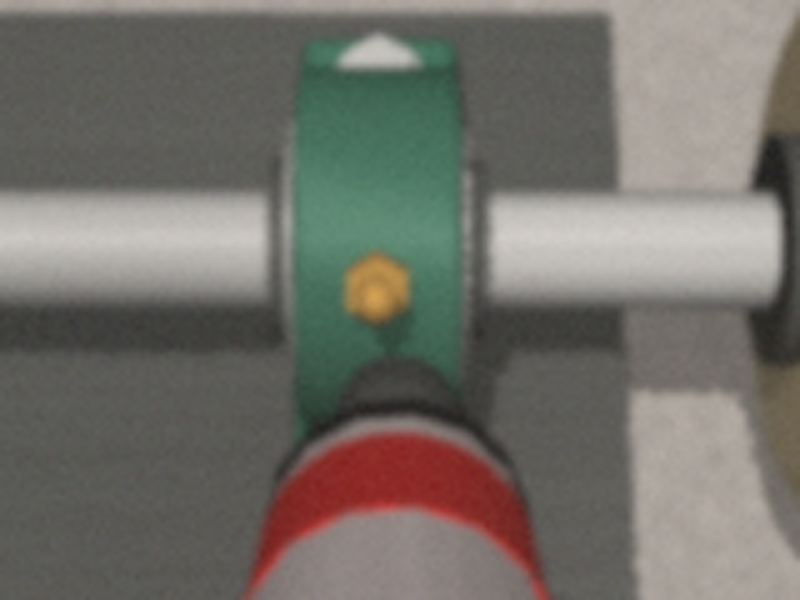

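The crop shows the ball at full-image (275.4,179.4). The coupler's upper edge is at about (279.4,192) and the barrel shoulder's upper edge at (279.6,203.5).

Run:
```python
from nip import *
z=load("w6"); K=z["K"]; M=np.array(arm.camera_model("wrist")["mount"]); Mi=np.linalg.inv(M)
def pr(p): c=Mi[:3,:3]@np.array(p)+Mi[:3,3]; q=K@c; return (q[:2]/q[2]).round(1)
print("mount",M.round(4).tolist(),"K",K[0,0])
for zz in (.0762,.1262,.1342): print(zz,"axis",pr([0,0,zz]),"r11",pr([.011,0,zz]),"r18",pr([.018,0,zz]))
for h in (.145,.147,.149): print(h,ray("w6",(275.4,179.4),h).round(4),ray("t0",(282.6,159.2),h).round(4))
# both nipples axis consistency
yaw=np.radians(-30.34); nn=np.array([np.cos(yaw),np.sin(yaw)]); dd=np.array([-np.sin(yaw),np.cos(yaw)])
a=ray("w6",(275.4,179.4),.147); print("off",a[:2]@nn-.56364)
im=z["im"]
# barrel side edges: red band row extents
g=im.astype(int); red=(g[...,2]>90)&(g[...,1]<60)&(g[...,0]<60)
for v in (212,216,220,224): 
    u=np.nonzero(red[v,230:330])[0]+230; print(v,u.min(),u.max(),(u.min()+u.max())/2)
```

```text
mount [[-0.0005, -0.9586, -0.2848, 0.0769], [1.0, -0.0004, -0.0003, -0.0004], [0.0002, -0.2848, 0.9586, -0.1494], [0.0, 0.0, 0.0, 1.0]] K 340.09523738320974
0.0762 axis [279.1 223.2] r11 [279.1 208.1] r18 [279.1 198.3]
0.1262 axis [279. 204.] r11 [279.  191.3] r18 [279. 183.]
0.1342 axis [279.  201.5] r11 [279.  189.1] r18 [279. 181.]
0.145 [0.639 0.043 0.145] [0.6393 0.0415 0.145 ]
0.147 [0.6383 0.0435 0.147 ] [0.639  0.0414 0.147 ]
0.149 [0.6376 0.0439 0.149 ] [0.6387 0.0414 0.149 ]
off -0.03470144167246425
212 263 295 279.0
216 258 299 278.5
220 255 303 279.0
224 253 305 279.0
```

Run:
```python
from nip import *
for bk in (.10,.05,.015):
  p,Rt=target([.6385,.0432,.147],np.radians(-30.34),bk); print(p.round(4)); goto(p,Rt)
```

```text
[0.5283 0.1077 0.3337]
t 13.5 pos [0.5281 0.1053 0.3329] rpy [ 3.137 -0.596 -0.529] q [ 0.91 -0.12 -0.72  0.71 -1.02 -0.27] F [ 0.3 -0.7 -4.4] w 0.0352 gf 55.0
shift [-0.0004 -0.0022 -0.0012]
rot [0.25 0.24 0.03]
[0.5526 0.0935 0.2924]
t 13.5 pos [0.5281 0.1053 0.3329] rpy [ 3.137 -0.596 -0.529] q [ 0.91 -0.12 -0.72  0.71 -1.02 -0.27] F [ 0.3 -0.7 -4.4] w 0.0352 gf 55.0
shift [-0.0002 -0.0024  0.0488]
rot [0.25 0.24 0.03]
[0.5697 0.0835 0.2635]
t 13.5 pos [0.5281 0.1053 0.3329] rpy [ 3.137 -0.596 -0.529] q [ 0.91 -0.12 -0.72  0.71 -1.02 -0.27] F [ 0.3 -0.7 -4.4] w 0.0352 gf 55.0
shift [-0.     -0.0025  0.0838]
rot [0.25 0.24 0.03]
```

Emit:
move_arm:
  rows: "0.2 0.2 0 0 -0.0023 0.01 0;0 0 0 0 0 0.009 0;0 0 0 0 0 0 0;0 0 0 0 0 0 0"

```text
t: 14.0
eef_pos: [0.5384, 0.101, 0.3173]
ee_rot: [3.14, -0.601, -0.53]
force: [-0.5, -0.7, -4.4]
width: 0.0353
gripper_force: 55.0
```

Run:
```python
from nip import *
snap("wrist","w7"); z=load("w7"); im=z["im"].astype(int)
b,g,r=im[...,0],im[...,1],im[...,2]
m=((r>110)&(r>1.25*g)&(g>1.5*b)); 
v,u=np.nonzero(m[165:205,260:300]); print(len(u),u.mean()+260,v.mean()+165,u.min()+260,u.max()+260,v.min()+165,v.max()+165)
m=((r>190)&(r>1.15*g)&(g>1.3*b)); v,u=np.nonzero(m[165:205,260:300]); print("bright",len(u),u.mean()+260,v.mean()+165)
M=np.array(arm.camera_model("wrist")["mount"]); Mi=np.linalg.inv(M); K=z["K"]
for zz in (.1362,.1962,.2062,.2162):
  c=Mi[:3,:3]@np.array([0,0,zz])+Mi[:3,3]; q=K@c; print(zz,(q[:2]/q[2]).round(1))
p,Rt=target([.6385,.0432,.147],np.radians(-30.34),.08); goto(p,Rt)
z6=load("w6")["im"].astype(int); b,g,r=z6[...,0],z6[...,1],z6[...,2]
m=((r>190)&(r>1.15*g)&(g>1.3*b)); v,u=np.nonzero(m[165:205,260:300]); print("w6 bright",len(u),u.mean()+260,v.mean()+165)
```

```text
107 277.3551401869159 182.74766355140187 272 283 177 189
bright 12 277.0 184.5
0.1362 [279.  200.9]
0.1962 [278.9 185.9]
0.2062 [278.9 183.8]
0.2162 [278.9 181.9]
t 14.05 pos [0.5383 0.1012 0.3175] rpy [ 3.14  -0.602 -0.53 ] q [ 0.87 -0.1  -0.75  0.75 -0.96 -0.28] F [-0.5  0.7 -3.7] w 0.0351 gf 55.0
shift [-0.0007 -0.0005 -0.0001]
rot [ 0.08 -0.09 -0.03]
w6 bright 12 274.5833333333333 178.75
```

Emit:
move_arm:
  rows: "0 0 0 -0.0009 -0.0009 0.01 0;0 0 0 0 0 0.02 0;0 0 0 0 0 0.02 0;0 0 0 0 0 0.012 0;0 0 0 0 0 0.005 0;0 0 0 0 0 0 0;0 0 0 0 0 0 0"

```text
t: 14.92
eef_pos: [0.5708, 0.0836, 0.2622]
ee_rot: [3.141, -0.602, -0.53]
force: [0.8, -0.3, -3.9]
width: 0.0353
gripper_force: 55.0
```

```bash
cat > st.py <<'E'
from nip import *
p,Rt=target([.6385,.0432,.147],np.radians(-30.34),0); goto(p,Rt)
s=arm.get_state(); print("F tool",R.from_euler("xyz",s["ee_rot"]).inv().apply(s["force"]).round(2),"M",R.from_euler("xyz",s["ee_rot"]).inv().apply(s["moment"]).round(2))
E
python3 st.py
```

```text
t 14.93 pos [0.5708 0.0836 0.2622] rpy [ 3.141 -0.602 -0.53 ] q [ 0.74 -0.02 -0.83  0.88 -0.78 -0.35] F [ 0.8 -0.3 -3.9] w 0.0353 gf 55.0
shift [-0.      0.0007  0.0134]
rot [ 0.03 -0.11 -0.02]
F tool [-1.5  -0.2   3.71] M [ 0.03 -2.89  0.  ]
```

Emit:
move_arm:
  rows: "0 0 0 0 0 0.002 0;0 0 0 0 0 0.002 0;0 0 0 0 0 0.002 0;0 0 0 0 0 0 0"
  squeeze: 60

```text
t: 15.42
eef_pos: [0.5737, 0.0817, 0.2565]
ee_rot: [3.14, -0.601, -0.53]
force: [1.3, 0.6, -4.0]
width: 0.0355
gripper_force: 60.0
```

```bash
python3 st.py
```

```text
t 15.43 pos [0.5737 0.0817 0.2565] rpy [ 3.14  -0.601 -0.53 ] q [ 0.72 -0.01 -0.83  0.89 -0.76 -0.36] F [ 1.3  0.6 -4. ] w 0.0355 gf 60.0
shift [0.0004 0.0004 0.0067]
rot [ 0.07 -0.07 -0.  ]
F tool [-1.56 -1.22  3.75] M [ 0.64 -2.3  -0.02]
```

Emit:
move_arm:
  rows: "0 0 0 0 0 0.002 0;0 0 0 0 0 0.002 0;0 0 0 0 0 0 0"

```text
t: 15.8
eef_pos: [0.5757, 0.0805, 0.2533]
ee_rot: [3.14, -0.602, -0.529]
force: [1.4, 0.5, -4.0]
width: 0.0352
gripper_force: 60.0
```

```bash
python3 st.py
```

```text
t 15.8 pos [0.5757 0.0805 0.2533] rpy [ 3.14  -0.602 -0.529] q [ 0.72 -0.   -0.84  0.91 -0.75 -0.36] F [ 1.4  0.5 -4. ] w 0.0352 gf 60.0
shift [0.0002 0.0005 0.0027]
rot [ 0.08 -0.09  0.  ]
F tool [-1.46 -1.19  3.82] M [ 0.78 -2.28 -0.01]
```

Emit:
move_arm:
  rows: "0 0 0 0.0005 -0.0007 0 0;0 0 0 0 0 0 0"

```text
t: 16.05
eef_pos: [0.5761, 0.0806, 0.2535]
ee_rot: [3.14, -0.601, -0.53]
force: [0.3, 1.3, -4.1]
width: 0.0351
gripper_force: 60.0
```

```bash
python3 st.py
```

```text
t 16.05 pos [0.5761 0.0806 0.2535] rpy [ 3.14  -0.601 -0.53 ] q [ 0.72 -0.   -0.84  0.9  -0.75 -0.36] F [ 0.3  1.3 -4.1] w 0.0351 gf 60.0
shift [-0.0001  0.0008  0.0028]
rot [ 0.1  -0.08 -0.01]
F tool [-2.64 -1.22  3.13] M [ 0.17 -2.66 -0.05]
```

Emit:
move_arm:
  rows: "0 0 0 0 0 0.002 0;0 0 0 0 0 0.002 0;0 0 0 0 0 0 0"

```text
t: 16.42
eef_pos: [0.5782, 0.0796, 0.2511]
ee_rot: [3.141, -0.602, -0.53]
force: [-8.9, 1.9, 4.0]
width: 0.0352
gripper_force: 60.0
```

```bash
python3 st.py
```

```text
t 16.43 pos [0.5782 0.0796 0.2511] rpy [ 3.141 -0.602 -0.53 ] q [ 0.71  0.   -0.84  0.92 -0.74 -0.37] F [-8.9  1.9  4. ] w 0.0352 gf 60.0
shift [-0.0007  0.001  -0.0006]
rot [ 0.06 -0.14 -0.02]
F tool [-4.9   2.86 -8.18] M [-1.14 -3.77  0.01]
```

Emit:
move_arm:
  rows: "0 0 0 -0.0007 0.0008 0 0;0 0 0 0 0 0.0015 0;0 0 0 0 0 0.0015 0;0 0 0 0 0 0 0"

```text
t: 16.92
eef_pos: [0.5792, 0.0788, 0.2488]
ee_rot: [-3.141, -0.603, -0.53]
force: [-8.2, 1.9, 6.3]
width: 0.0352
gripper_force: 60.0
```

```bash
python3 st.py
```

```text
t 16.93 pos [0.5792 0.0788 0.2488] rpy [-3.141 -0.603 -0.53 ] q [ 0.7   0.   -0.85  0.93 -0.73 -0.37] F [-8.2  1.9  6.3] w 0.0352 gf 60.0
shift [-0.0004  0.0007 -0.0031]
rot [-0.01 -0.18 -0.02]
F tool [-2.99  2.5  -9.76] M [-0.91 -3.49 -0.08]
```

Emit:
move_arm:
  rows: "0 0 0 -0.0003 0.0005 0.001 0;0 0 0 0 0 0.001 0;0 0 0 0 0 0 0"

```text
t: 17.3
eef_pos: [0.5799, 0.0782, 0.2473]
ee_rot: [-3.14, -0.603, -0.53]
force: [-9.2, 3.5, 7.1]
width: 0.0353
gripper_force: 60.0
```

```bash
python3 st.py
```

```text
t 17.3 pos [0.5799 0.0782 0.2473] rpy [-3.14  -0.603 -0.53 ] q [ 0.7   0.01 -0.85  0.93 -0.73 -0.38] F [-9.2  3.5  7.1] w 0.0353 gf 60.0
shift [-0.0003  0.0006 -0.0048]
rot [-0.05 -0.19 -0.02]
F tool [ -4.     1.64 -11.36] M [-0.71 -3.38  0.02]
```

Emit:
move_arm:
  rows: "0 0 0 0 0 0.001 0;0 0 0 0 0 0.001 0;0 0 0 0 0 0 0"

```text
t: 17.68
eef_pos: [0.5809, 0.0776, 0.2457]
ee_rot: [-3.14, -0.603, -0.53]
force: [-9.6, 3.1, 8.3]
width: 0.035
gripper_force: 60.0
```

```bash
python3 st.py
```

```text
t 17.68 pos [0.5809 0.0776 0.2457] rpy [-3.14  -0.603 -0.53 ] q [ 0.69  0.01 -0.85  0.94 -0.72 -0.38] F [-9.6  3.1  8.3] w 0.035 gf 60.0
shift [-0.0003  0.0006 -0.0068]
rot [-0.05 -0.2  -0.02]
F tool [ -3.42   2.18 -12.48] M [-0.81 -3.47 -0.04]
```

Run:
```python
from nip import *
yaw=np.radians(-30.34); n=R.from_euler("z",yaw).apply([-np.sin(.6),0,np.cos(.6)]); ex=np.cross(R.from_euler("z",yaw).apply([0,1,0]),n)
for f,(cu,cv) in (("w6",(275,179)),("w7",(277,185))):
    W=cloud(f); P=W[cv-9:cv+6,cu-7:cu+8]; Q=(P-np.array([.6385,.0432,.147]))@n*1000
    print(f); print(Q.round(0)[::2,::1])
    # housing radial check
    H=W[cv-25:cv-10,cu-12:cu+13].reshape(-1,3); nn=np.array([np.cos(yaw),np.sin(yaw),0])
    rr=np.hypot(H@nn-.56364,H[:,2]-.098); print("housing r",np.nanpercentile(rr,[10,50,90]))
W=cloud("t0"); P=W[152:166,275:292]; print(((P-np.array([.6385,.0432,.147]))@n*1000).round(0)[::2])
```

```text
w6
[[-17. -17. -16. -16. -15. -14. -15. -11. -15. -17. -15. -15. -16. -15.
  -16.]
 [-14. -15. -15. -14. -11.  -8.  -7.  -8.  -8.  -9. -10. -15. -16. -16.
  -14.]
 [-15.  -9.  -8.  -8. -10.  -8.  -7.  -8.  -9. -10.  -9.  -8.  -9.  -9.
  -14.]
 [-15.  -7. -10.  -7.  -7.   3.   5.   5.   4.   4.  -7.  -8.  -8.  -8.
  -16.]
 [-15.  -9.  -8.   3.   6.   6.   7.   7.   5.   5.   6.   4.  -8.  -7.
  -16.]
 [-15.  -9.  -9.   5.   6.   6.   8.   6.   8.   8.   6.   5.  -9. -16.
  -14.]
 [-16. -16. -16.  -8.   6.   7.   7.   6.   6.   5.   6.  -8. -14. -15.
  -14.]
 [-16. -16. -17. -17. -16. -16. -18. -10. -16. -18. -16. -17. -17. -17.
  -16.]]
housing r [0.04380209 0.04486111 0.04583904]
w7
[[-15. -16. -15. -16. -15. -15. -12.  -8.  -9. -13. -15. -16. -16. -15.
  -16.]
 [-16. -16. -13.  -9. -10.  -9.  -8. -10.  -9.  -9.  -9.  -7. -13. -16.
  -16.]
 [-15.  -8.  -6.  -9.  -9.  -7.  -8.  -8.  -8.  -8.  nan  -9.  -8.  -8.
  -15.]
 [-14.  -9.  -8.  -8.   3.   4.   5.   5.   3.   5.   2.  -8.  -8.  -8.
  -15.]
 [-15.  -8.  -8.   3.   4.   7.   6.   6.   7.   7.   6.   5.  -8.  -8.
  -15.]
 [-14. -
[... 208 characters left out ...]
 -15. -15. -16.
  -15.]]
housing r [0.04373511 0.04477878 0.04584128]
[[-87. -86. -41. -39. -17. -14. -17. -17. -14. -18. -17. -18. -17. -19.
  -19. -18. -25.]
 [-91. -93. -91. -18. -14. -18. -19. -16. -16. -16. -15. -17. -15. -15.
  -18. -16. -16.]
 [-82. -86. -16. -10. -10. -16. -12.  -6.  -8.  -8. -10. -14. -13. -16.
  -12. -16. -17.]
 [-83. -17. -17. -18. -17. -16.   4.   5.  -2.  -3.  -8. -12. -13. -16.
  -17. -14. -17.]
 [-24. -25. -18. -18. -15. -18.   5.  11.  10.   1. -10. -13. -15. -13.
  -11. -19. -20.]
 [-36. -30. -21. -24. -26. -18. -20. -19. -17. -17. -13. -13. -14. -16.
  -17. -15. -29.]
 [-55. -57. -61. -62. -30. -28. -25. -21. -20. -17. -15. -16. -20. -19.
  -20. -33. -44.]]
```

Depth confirms it: ball top at +7 mm and hex top at −8 mm put the ball's centre at +2.3 mm, just where the spring load began, so the coupler has seated and about 9 mm of the nozzle is in. Pushing on to the stop.

Emit:
move_arm:
  rows: "0 0 0 -0.0002 0.0003 0.0015 0;0 0 0 0 0 0.0015 0;0 0 0 0 0 0 0;0 0 0 0 0 0 0"

```text
t: 18.18
eef_pos: [0.5822, 0.0768, 0.2435]
ee_rot: [-3.14, -0.604, -0.53]
force: [-10.4, 3.9, 9.1]
width: 0.0351
gripper_force: 60.0
```

```bash
python3 st.py
```

```text
t 18.18 pos [0.5822 0.0768 0.2435] rpy [-3.14  -0.604 -0.53 ] q [ 0.68  0.01 -0.86  0.95 -0.71 -0.39] F [-10.4   3.9   9.1] w 0.0351 gf 60.0
shift [-0.0003  0.0005 -0.0095]
rot [-0.08 -0.22 -0.02]
F tool [ -3.87   1.87 -13.74] M [-0.87 -3.5   0.03]
```

Emit:
move_arm:
  rows: "0 0 0 0 0 0.001 0;0 0 0 0 0 0.0005 0;0 0 0 0 0 0 0;0 0 0 0 0 0 0"

```text
t: 18.68
eef_pos: [0.5829, 0.0765, 0.2432]
ee_rot: [-3.139, -0.605, -0.53]
force: [-19.7, 6.8, 17.5]
width: 0.0355
gripper_force: 60.0
```

```bash
python3 st.py
```

```text
t 18.68 pos [0.5829 0.0765 0.2432] rpy [-3.139 -0.605 -0.53 ] q [ 0.68  0.01 -0.86  0.95 -0.71 -0.39] F [-19.7   6.8  17.5] w 0.0355 gf 60.0
shift [-0.0008  0.0007 -0.0102]
rot [-0.13 -0.28 -0.04]
F tool [ -6.79   4.03 -26.03] M [-2.05 -4.78  0.01]
```

The stiff rise shows the solid stop has been reached. I ease off slightly, let it settle and hand in.

Emit:
move_arm:
  rows: "0 0 0 -0.0003 0.0003 -0.0006 0;0 0 0 0 0 0 0;0 0 0 0 0 0 0;0 0 0 0 0 0 0"

```text
t: 19.18
eef_pos: [0.5824, 0.0767, 0.2431]
ee_rot: [-3.139, -0.604, -0.53]
force: [-13.1, 5.0, 12.6]
width: 0.0355
gripper_force: 60.0
```

```bash
python3 st.py; python3 -c "
from h import *
snap('top','t2'); W=cloud('t2'); im=load('t2')['im'].astype(int)
m=(im[...,2]>100)&(im[...,1]<60)&(im[...,0]<60)&(np.hypot(W[...,0]-.4455,W[...,1]+.316)<.07)&(W[...,2]>.05)
P=W[m]; print('lid',m.sum(),np.median(P[:,2]),cv2.minEnclosingCircle(P[:,:2].astype(np.float32)))
print(arm.get_state()['qd'].round(3)); print(arm.job_done())"
```

```text
t 19.18 pos [0.5824 0.0767 0.2431] rpy [-3.139 -0.604 -0.53 ] q [ 0.68  0.01 -0.86  0.95 -0.71 -0.39] F [-13.1   5.   12.6] w 0.0355 gf 60.0
shift [-0.0003  0.0005 -0.01  ]
rot [-0.13 -0.25 -0.03]
F tool [ -4.21   2.26 -18.28] M [-1.15 -3.73  0.05]
lid 1131 0.0894568048183515 ((0.44728556275367737, -0.3161996006965637), 0.05188927426934242)
[-0.001 -0.001 -0.     0.    -0.002 -0.   ]
the job is handed in; nothing more can be done
None
```

The lid is fully on the tub, and the gun is still gripped on the wheel-side nipple with its nozzle pushed to the stop; the job was handed in at about 19 s, but the station returned no verdict, and the snap-on was inferred from force and depth readings, not seen.

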